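Snap the insulating cap onto the bare power post

ROBOT

A 6-joint arm with a two-finger parallel gripper is mounted at the origin on the work surface. World frame = base frame: x ahead of the robot, y to its left, z up, the work surface at z = 0. Lengths are in m, angles in rad, forces in N, time in s.
With the tool pointing down it reaches from about 0.35 to 0.975 m from the base axis. Payload 7.1 kg.
Tool frame: the origin (TCP) lies midway between the tips of the shut fingers; the grasp point (between the pads) lies 19 mm behind it; z points along the fingers, y is the line along which they close (so a half turn about z gives the same grasp; the last joint's range is limited). The gripper opens to 88 mm and grips with 3 to 60 N. Pads are 20 mm wide; open, the fingers measure 115 mm over their backs; the gripper's body (75 mm by 178 mm) begins 61 mm behind the grasp point.
Start: joints at [1.331, 0.423, 1.63, -0, 1.089, -0.019], TCP at [0.137, 0.61, 0.223] pointing down, gripper open.
Joint ranges: [-3, 3], [-0.9, 2.11], [0.09, 2.58], [-1.31, 4.45], [0.11, 2.69], [-2.54, 2.54]. Speed limits (rad/s): [2.39, 2.39, 3.01, 3.14, 3.14, 3.14].

INTERFACE

Orientations are given as a unit quaternion [w, x, y, z].
In Python, from station import move_pose, movel, movej, command_gripper, wait, inverse_kinematics, read_camera, camera_info, MotionError, job_done, get_time, get_joint_pos, get_qvel, get_effort, get_tcp_pos, get_ee_rot, get_ft_force, get_ft_torque, get_grip_width, get_finger_force gives the robot as it stands. Calls block until the motion is done:
- move_pose(position, orientation): joint-space move of the TCP to a pose.
- movel(position, frame=None, v=0.15, until_force=None): straight line of the TCP; frame=None keeps the orientation; v is the mean speed in m/s. With until_force (N) it stops when the force on the tool has changed by that much, and returns True; else False.
- movej(angles): joint-space move.
- command_gripper(opening): opening from 0.0 (shut) to 1.0 (fully open); the grip force is fixed at half the most; returns when the fingers have stopped.
- wait(seconds).
- inverse_kinematics(position, orientation): joint angles nearest the present ones, or None.
- read_camera(name): name is "scene" or "top" or "wrist"; returns the picture (420x560x3 uint8, red, green, blue); there is no depth.
- camera_info(name): a dict with "intrinsics" (3x3 intrinsics, pixels), "T" (4x4, takes a point from camera to world coordinates); the wrist camera has in their place "tool_from_camera" (4x4, takes a point from camera to tool coordinates, whose origin is the TCP and whose axes are the flange's). Camera axes: x right, y up, looking along -z (the intrinsics and any distortion apply to the point x, -y, -z); pixel columns grow to the right and rows downward; lengths in m; the calibration is good to about 2 mm. The wrist camera is an equidistant fisheye: a pixel r from the principal point sees the ray r / f radians off the axis. A picture is of the moment at which its call begins: read the wrist's pose just before it. camera_info takes no time and is no camera call.
A pose or a line that the arm cannot do raises MotionError and nothing moves.
- job_done(): hands the job in; it is judged then, once.
Readings, each from a call of its own:
- get_time(): time.
- get_joint_pos(): joint angles.
- get_qvel(): joint speeds.
- get_effort(): joint torques, N m.
- get_tcp_pos(): TCP position.
- get_ee_rot(): TCP orientation.
- get_ft_force(): force on the tool from outside, world axes, zero at the start.
- get_ft_torque(): the same for the moment, N m.
- get_grip_width(): opening from 0.0 (shut) to 1.0 (fully open).
- get_finger_force(): force on a finger pad.
Only numpy, scipy, OpenCV 4.12 (cv2) and the standard library are available. Lean on these libraries where they do the work, as an engineer would, in place of code of your own. Each camera call takes 0.05 s, during which the arm holds its last target. There are 200 camera calls.

TASK

Insulate the power post that still has its stud bare: take the wider of the two loose black caps, lower it over the stud, feel for where it lands on the snap tongues and press it straight down until it clicks. Do not stop at the click: press on somewhat harder than the click took, without brute force, until the cap beds fully on the post's foot, keep that push for a second or two and finish while still holding the cap pressed home. Leave the narrower cap and the other things lying about where they are.

Things in the scene. Friction and masses are not known exactly. Their poses are not given: they have to be found in the camera images.
- wide_cap: The cap to fit: round black plastic insulating cap with fine grip ribs, 42 mm in diameter, 44 mm high, closed flat top, about 25 g, standing loose on the bench mouth down. Origin: centre of its mouth (underside), z up through the top. Bore 34 mm, 39 mm deep, with a rounded snap bead inside the mouth (clear opening 28.4 mm).
- narrow_cap: A cap for a smaller post, to be left alone: same look, 28 mm in diameter, 30 mm high, standing loose on the bench mouth down. Origin: centre of its underside.
- bare_post: The power post without a cap, screwed to the board (fixed). On its black foot stands a dark grey collar 25.6 mm in diameter, up to 29 mm above the origin, top edge bevelled; above it a steel washer, nut (20 mm over corners) and stud end up to 46 mm above the origin. Origin: centre of the foot's underside, z up along the stud.
- seat (a point): Centre of the flat top of the bare post's foot, 10 mm above the post's origin: the cap's mouth rests here when fully home, and resistance then rises hard. A push of 10 to 20 N on the bedded cap is right; 50 N would be brute force.
- tongues (a point): Point on the bare post's axis, 16.6 mm above its origin, level with four sprung snap tongues standing 3 mm proud of the collar. The cap lands on them with its mouth about 7.5 mm above the seat; from there resistance climbs to some 5 to 10 N and drops off sharply at the click (mouth about 3.6 mm above the seat); the tongues then pull the cap down a little.
- capped_post: The neighbouring power post, same foot, already fitted with the same kind of wide cap (fixed, top 54 mm above its origin). Origin: centre of the foot's underside. The two posts stand 120 mm apart; which one is on which side varies.
- board: Fixed plywood board, 140 mm (its x) by 260 mm (its y), 15 mm thick, lying on the bench; it carries both posts and, between them towards its +x edge, a black fuse block up to 36 mm above the bench. Origin: centre of its underside.
- fan: Bystander: black 80 x 80 x 25 mm equipment fan lying flat. Origin: centre of its underside.
- wrench: Bystander: steel wrench, 170 mm long, lying on the bench. Origin: centre of its underside.
- block: Bystander: block of three glued wooden slabs, 80 x 110 x 45 mm. Origin: centre of its underside.
- post_foot: The black foot of the bare post: a fixed flat plate 38 x 62 mm, long side along its y, 10 mm thick, screwed to the board. Origin: centre of its underside, the same point as the post's. The cap's mouth comes to rest on its top.
Mind the look-alikes: they are no part of the job. Leave any pink look-alike of the wide_cap alone.

How it is judged:
On the way, in this order (a step that is already met when the one before it is completed fails the run):
1. the wide cap is lowered over the bare stud and not yet clicked down (horizontal distance between wide_cap and seat below 0.005 m and z of wide_cap in the frame of seat between 0.005 and 0.025 m), for 0.05 s.
2. past the click, the cap is bedded on the post's foot and kept pressed down there (z of wide_cap in the frame of seat below 0.0015 m and horizontal distance between wide_cap and seat below 0.003 m and angle between wide_cap's own z axis and vertical below 0.07 rad and contact force between wide_cap and post_foot above 8 N and contact force between the fingers and wide_cap above 3 N), for 0.5 s.
At the end, for the whole second after the job is handed in: The wide cap is fully home on the bare post: its mouth within 1.5 mm of the foot's top, centred within 3 mm and upright within 4 degrees, and the gripper is still on it, pressing it down on the post's foot with more than 8 N; the narrow cap has not moved by more than 20 mm (all of step 2 and distance of narrow_cap from where it was at the start of the episode below 0.02 m); the arm keeps its last pose, push and grip.
It fails at once if the cap is forced onto the post with more than 50 N (contact force between wide_cap and bare_post above 50 N).
It fails at once if the narrow cap, the fan, the wrench or the block is pushed away by more than 20 mm (distance of any of narrow_cap, fan, wrench, block from where it was at the start of the episode above 0.02 m).
It also fails if it takes over 56 s, if anything falls off the work surface, if the arm or the gripper's body presses on something with over 40 N, if the wrist force passes 120 N, or if a joint passes its speed limit or range.

## Working session

There is one attempt and no reset: what is moved stays moved. The work goes in short steps, each a Python script; the robot and the scene stay as the last script left them, time stands still between calls to the robot, and variables do not carry over. Pictures are saved under pics/ and viewed, at most 10 in all, crops included, and the job is handed in when it is done.

```bash
ls; mkdir -p pics
python3 - <<'E'
from station import *
import cv2,numpy as np
for n in ["scene","top"]:
    im=read_camera(n); cv2.imwrite(f"pics/{n}.png",im[:,:,::-1]); i=camera_info(n); print(n,np.round(i["intrinsics"],1).tolist(),np.round(i["T"],4).tolist(),[k for k in i])
print({k:np.array(v).round(4).tolist() if not isinstance(v,str) else v for k,v in camera_info("wrist").items()})
print(get_time(),get_ee_rot(),get_tcp_pos())
E
```

```text
pics
scene [[414.9, 0.0, 276.9], [0.0, 414.9, 207.2], [0.0, 0.0, 1.0]] [[0.8427, -0.4145, 0.3435, 0.9968], [0.5382, 0.6371, -0.5517, -0.6293], [0.0098, 0.6498, 0.76, 0.8982], [0.0, 0.0, 0.0, 1.0]] ['intrinsics', 'T']
top [[382.2, 0.0, 282.6], [0.0, 382.2, 209.6], [0.0, 0.0, 1.0]] [[-0.0296, 0.986, -0.1638, 0.4654], [-0.9995, -0.0315, -0.0092, -0.0191], [-0.0142, 0.1635, 0.9864, 1.0799], [0.0, 0.0, 0.0, 1.0]] ['intrinsics', 'T']
{'intrinsics': [[325.1923, 0.0, 278.4027], [0.0, 325.1923, 209.8751], [0.0, 0.0, 1.0]], 'tool_from_camera': [[-0.0003, 0.9642, 0.2653, 0.0721], [1.0, 0.0003, -0.0001, -0.0012], [-0.0002, 0.2653, -0.9642, -0.1616], [0.0, 0.0, 0.0, 1.0]]}
0.1 [-7.72660907e-05  1.10159893e-01  9.93913638e-01 -6.87120638e-04] [0.13673772 0.60934804 0.22198784]
```

View pics/scene.png

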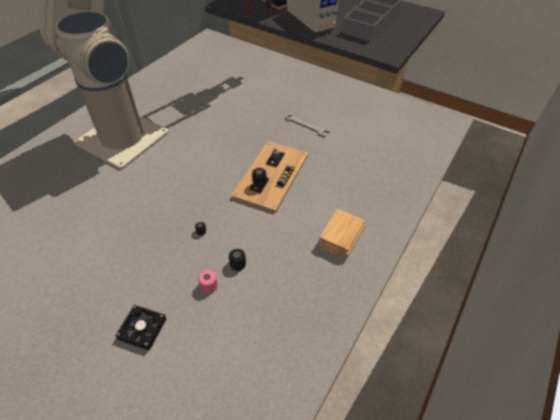

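View pics/top.png

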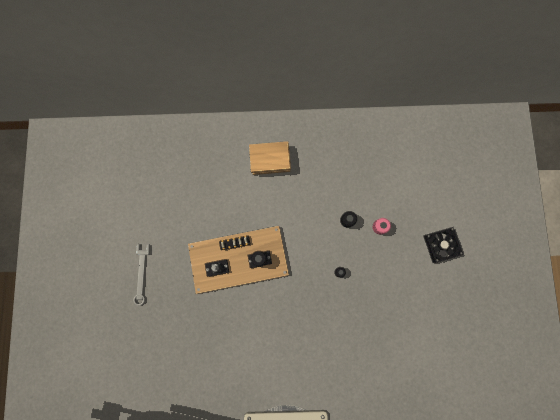

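Scene: the loose black caps are at top-view pixels (349,219) and (341,272), with the pink look-alike at (382,226). The cap at (349,219) is the wider one, so it's the target. The bare post is at (216,268) because its steel nut shows, and the capped one is at (260,259). I'll measure these and confirm in a crop.

```bash
cat > h.py <<'E'
from station import *
import cv2,numpy as np
from scipy.spatial.transform import Rotation as R
def rot(q): return R.from_quat(np.r_[q[1:],q[0]]).as_matrix()
def tw():
    T=np.eye(4);T[:3,:3]=rot(get_ee_rot());T[:3,3]=get_tcp_pos();return T
def ray(name,uv,T=None):
    i=camera_info(name);K=np.array(i["intrinsics"])
    x=(uv[0]-K[0,2])/K[0,0];y=(uv[1]-K[1,2])/K[1,1]
    if name=="wrist":
        r=np.hypot(x,y);s=np.sin(r)/max(r,1e-9);d=np.array([x*s,-y*s,-np.cos(r)]);M=T@np.array(i["tool_from_camera"])
    else: d=np.array([x,-y,-1.]);M=np.array(i["T"])
    return M[:3,3],M[:3,:3]@d
def onz(name,uv,z,T=None):
    o,d=ray(name,uv,T);return o+d*(z-o[2])/d[2]
def proj(P,T):
    i=camera_info("wrist");K=np.array(i["intrinsics"]);M=np.linalg.inv(T@np.array(i["tool_from_camera"]))
    p=M[:3,:3]@P+M[:3,3];v=np.array([p[0],-p[1],-p[2]]);r=np.hypot(v[0],v[1]);th=np.arctan2(r,v[2])
    return K[:2,2]+K[0,0]*th*v[:2]/max(r,1e-9)
def down(yaw): # tool z down, tool y at angle yaw in the world
    y=np.array([np.cos(yaw),np.sin(yaw),0]);z=np.array([0,0,-1.]);q=R.from_matrix(np.c_[np.cross(y,z),y,z]).as_quat();return np.r_[q[3],q[:3]]
E
python3 - <<'E'
from h import *
for n,uv,z in [("wide",(349,219),.044),("narrow",(341,272),.03),("pink",(382,226),.044),("bare",(216,267),.061),("capped",(259.5,258),.069),("fan",(444,244),.025),("block",(270,156),.045),("wr",(141,275),.005)]: print(n,onz("top",uv,z).round(3))
print(rot(get_ee_rot()).round(2))
t=cv2.imread("pics/top.png")[205:285,190:400]; s=cv2.imread("pics/scene.png")[140:290,180:320]
a=cv2.resize(t,None,fx=3.8,fy=3.8,interpolation=cv2.INTER_CUBIC); b=cv2.resize(s,None,fx=1.9,fy=1.9,interpolation=cv2.INTER_CUBIC)
o=np.zeros((a.shape[0]+b.shape[0],800,3),np.uint8);o[:a.shape[0],:a.shape[1]]=a;o[a.shape[0]:,:b.shape[1]]=b;cv2.imwrite("pics/crop.png",o)
E
```

```text
wide [ 0.606 -0.19   0.044]
narrow [ 0.464 -0.162  0.03 ]
pink [ 0.584 -0.278  0.044]
bare [0.487 0.171 0.061]
capped [0.506 0.055 0.069]
fan [ 0.531 -0.449  0.025]
block [0.791 0.021 0.045]
wr [0.472 0.391 0.005]
[[-0.98  0.22 -0.  ]
 [ 0.22  0.98 -0.  ]
 [ 0.   -0.   -1.  ]]
```

View pics/crop.png

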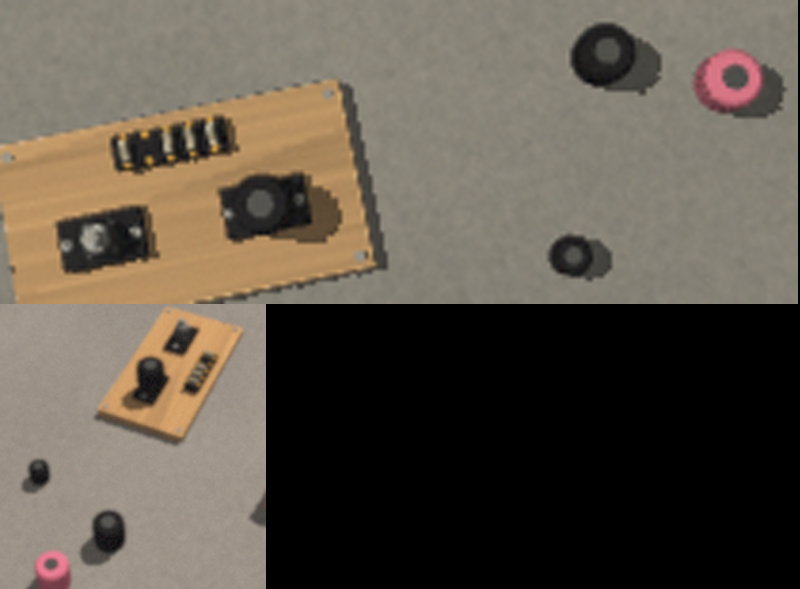

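The crop confirms it. The wide cap is at crop (605,55), with the narrow one at (573,256) clearly smaller and the pink one excluded. The bare post has its steel nut at crop (97,238). Next come wrist views of both.

Run:
```python
from h import *
out=[]
for n,p,z,yaw in [("post",(.487,.171),.061,.34),("cap",(.606,-.19),.044,-.30)]:
    move_pose([*p,z+.10],down(yaw)); wait(.3)
    T=tw(); im=read_camera("wrist"); cv2.imwrite(f"pics/w_{n}.png",im[:,:,::-1]); np.save(f"T_{n}.npy",T)
    print(n,get_time(),T[:3,3].round(4),proj(np.array([*p,z]),T).round(1),get_joint_pos().round(2)); out.append(im[:,:,::-1])
cv2.imwrite("pics/w_both.png",cv2.resize(np.hstack(out),(800,300)))
```

```text
post 2.4833 [0.4869 0.1714 0.161 ] [278.7 209.6] [ 0.32  0.35  1.92 -0.    0.87 -0.03]
cap 4.25 [ 0.6062 -0.1892  0.1442] [277.9 210.1] [-0.32  0.53  1.66  0.    0.95 -0.02]
```

View pics/w_both.png

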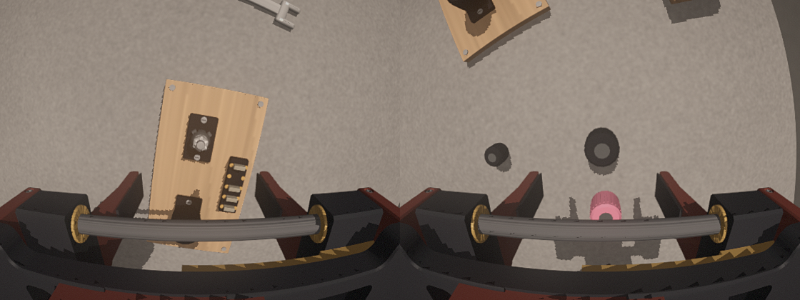

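Run:
```python
import cv2,numpy as np
a=cv2.imread("pics/w_post.png")[150:235,250:320];b=cv2.imread("pics/w_cap.png")[165:250,245:315]
f=lambda i:cv2.resize(i,(400,486),interpolation=cv2.INTER_NEAREST)
cv2.imwrite("pics/z.png",np.hstack([f(a),f(b)]))
```

```text
(no output)
```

View pics/z.png

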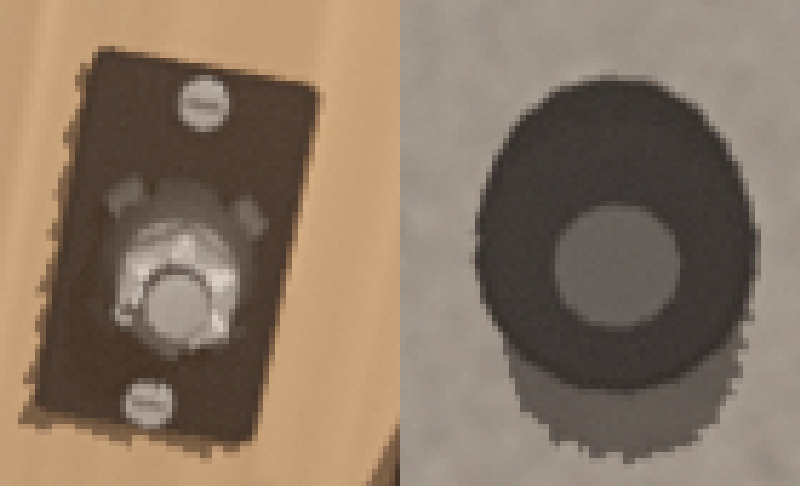

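The crop shows the stud top at wrist pixel (281.0,202.5), the foot screws at (285.7,167.9) and (276.1,220.7), and the cap's top disc at (283.0,211.4).

Run:
```python
from h import *
Tp,Tc=np.load("T_post.npy"),np.load("T_cap.npy")
A=onz("wrist",(281.0-.5,202.5-.5),.061,Tp);B=(onz("wrist",(285.2,167.4),.0262,Tp)+onz("wrist",(275.6,220.2),.0262,Tp))/2
C=onz("wrist",(282.5,210.9),.044,Tc); print(A,B,C)
np.save("post.npy",A[:2]); np.save("capm.npy",C[:2])
q=down(-.30)
zt=.030-.019 # grasp point 30 mm up the cap
move_pose([C[0],C[1],.10],q); movel([C[0],C[1],zt],v=.08)
wait(.2);print("f0",get_ft_force())
command_gripper(0.0); wait(.3)
print(get_grip_width()*88,get_finger_force(),get_ft_force(),get_tcp_pos())
movel([C[0],C[1],.13],v=.12); wait(.3)
T=tw();np.save("T_held.npy",T);im=read_camera("wrist");cv2.imwrite("pics/held.png",im[:,:,::-1])
c0=np.array([C[0],C[1],.13+.033]);uv=proj(T[:3,3]-[0,0,0]+np.array([0,0,.033]),T);print(uv,get_time(),get_ft_force(),get_grip_width()*88)
u,v=uv.astype(int);cv2.imwrite("pics/heldz.png",cv2.resize(im[v-70:v+70,u-90:u+90,::-1],None,fx=4,fy=4,interpolation=cv2.INTER_NEAREST));print(u-90,v-70)
```

```text
[0.48695642 0.1779495  0.061     ] [0.48739811 0.17677617 0.0262    ] [ 0.60946794 -0.19181718  0.044     ]
f0 [ 1.13147616 -0.53315364 -0.19201597]
41.70429919049395 29.999982526351232 [-0.13414334 -0.11237249 -0.60373563] [ 0.60943202 -0.19181014  0.01096316]
[277.09272391 287.32897049] 8.5833 [0.19963348 0.17635055 0.46983974] 41.31399130299037
187 217
```

View pics/heldz.png

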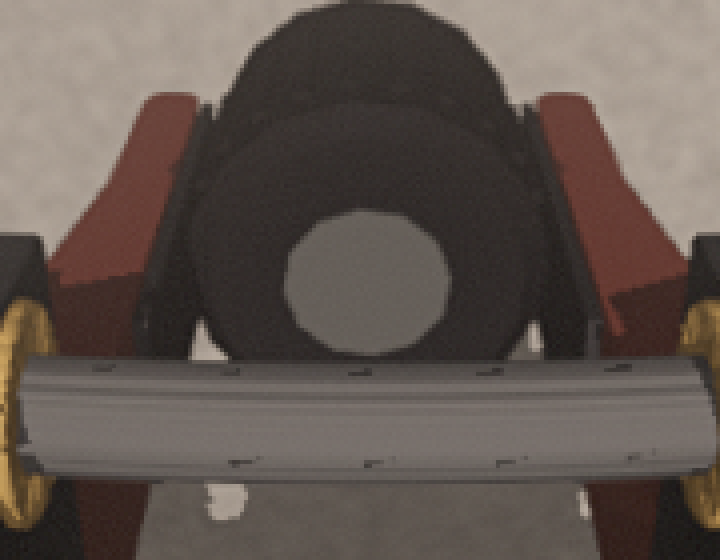

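Run:
```python
from h import *
T=np.load("T_held.npy"); P=onz("wrist",(278.5,286.75),T[2,3]+.033,T); o=T[:3,:3].T@(P-T[:3,3]); print("held offset tool",o.round(4)); np.save("off.npy",o)
# view post with post ~ 75mm along +tool x
post=np.load("post.npy"); yaw=.34; q=down(yaw); Rm=rot(q); print(Rm.round(2))
t=np.array([*post,.15])-Rm@[.075,0,0]
move_pose([.50,0,.20],down(0.02)); move_pose(t,q); wait(.3)
T=tw();np.save("T_post2.npy",T);im=read_camera("wrist");uv=proj(np.array([*post,.061]),T)
u,v=uv.astype(int);cv2.imwrite("pics/post2z.png",cv2.resize(im[max(v-60,0):v+60,u-60:u+60,::-1],None,fx=5,fy=5,interpolation=cv2.INTER_NEAREST));print(u-60,max(v-60,0),uv,get_time(),T[:3,3])
```

```text
held offset tool [ 0.0003  0.0006 -0.033 ]
[[-0.33  0.94  0.  ]
 [ 0.94  0.33  0.  ]
 [ 0.    0.   -1.  ]]
218 56 [278.33062764 116.35787561] 10.4083 [0.51239583 0.10627407 0.15052411]
```

View pics/post2z.png

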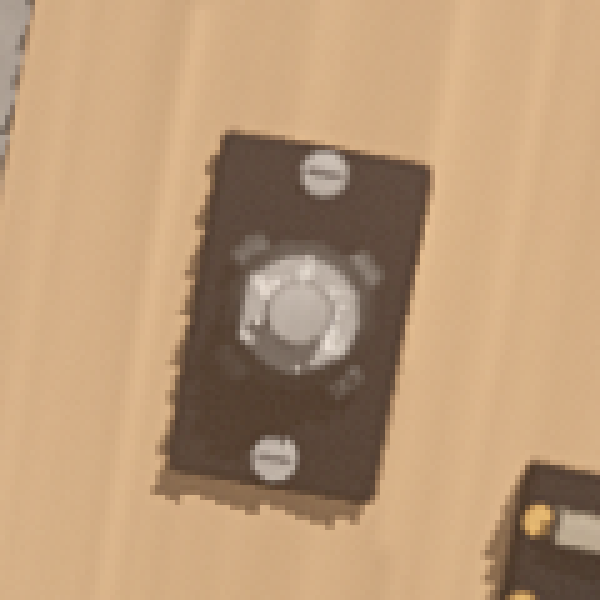

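The stud is centred at wrist (277.5,117.9) and the screws at (282.5,90.3) and (272.3,147.1). This view is nearly straight overhead. I'll combine it with the first measurement, lower the cap and feel for contact.

Run:
```python
from h import *
T=np.load("T_post2.npy");A=onz("wrist",(277.5,117.9),.061,T);B=(onz("wrist",(282.5,90.3),.0262,T)+onz("wrist",(272.3,147.1),.0262,T))/2
p1=(np.load("post.npy")+[.4874,.17678])/2; p2=(A+B)[:2]/2; print(A,B,p1,p2)
p=(p1+p2)/2; q=down(.34);Rm=rot(q);o=np.load("off.npy")
t=p-(Rm@[o[0],o[1],0])[:2]; print("target",t)
np.save("t.npy",t)
# TCP z = mouth z + .011 ; seat z=.025
move_pose([*t,.025+.052+.011],q); wait(.3); print("tcp",get_tcp_pos(),"ft",get_ft_force())
hit=movel([*t,.025+.0085+.011],v=.02,until_force=3); wait(.2)
print(hit,"mouth",get_tcp_pos()[2]-.036,get_tcp_pos(),get_ft_force(),get_ft_torque(),get_time())
```

```text
[0.48675379 0.17661587 0.061     ] [0.48662857 0.17637614 0.0262    ] [0.48717821 0.17736475] [0.48669118 0.176496  ]
target [0.48646877 0.17644549]
tcp [0.48740233 0.17590502 0.08888593] ft [-0.66351027  0.24072215  0.19347409]
False mouth 0.008547652740156092 [0.48650211 0.17644664 0.04454765] [ 1.04020068 -0.38393483 -0.49831858] [-0.10890044  0.00665176 -0.02984507] 13.7083
```

The cap is over the collar with no resistance, 8.5 mm above the seat. Next I press in small steps, logging the force.

Run:
```python
from h import *
t=np.load("t.npy"); wait(.2); f0=get_ft_force(); z=get_tcp_pos()[2]; print(f0)
for i in range(40):
    z-=.0004; movel([*t,z],v=.01); f=get_ft_force()-f0; 
    print(i,"mouth_cmd %.2f act %.2f"%((z-.036)*1e3,(get_tcp_pos()[2]-.036)*1e3),f.round(1),round(get_time(),2))
    if f[2]>14 or (z<.036+.0045 and False): break
print(get_finger_force(),get_grip_width()*88)
```

```text
[-0.2004862  -0.51579964 -0.0657509 ]
0 mouth_cmd 8.11 act 8.06 [-0.2  1.  -0.3] 14.16
1 mouth_cmd 7.71 act 7.71 [-0.5  1.2 -0.1] 14.41
2 mouth_cmd 7.31 act 7.37 [1.  1.9 0.6] 14.66
3 mouth_cmd 6.91 act 7.03 [0.3 0.1 1.1] 14.91
4 mouth_cmd 6.51 act 6.68 [0.5 0.8 4.1] 15.16
5 mouth_cmd 6.11 act 6.29 [0.7 1.9 4.9] 15.41
6 mouth_cmd 5.71 act 5.85 [0.3 1.6 4.5] 15.66
7 mouth_cmd 5.31 act 5.38 [1.1 1.8 3.7] 15.91
8 mouth_cmd 4.91 act 4.89 [2.1 1.4 3.3] 16.16
9 mouth_cmd 4.51 act 4.44 [2.9 2.  1.2] 16.41
10 mouth_cmd 4.11 act 3.93 [3.2 3.  0.7] 16.66
11 mouth_cmd 3.71 act 3.45 [ 3.2  1.1 -2.9] 16.91
12 mouth_cmd 3.31 act 3.10 [ 3.   1.3 -4.4] 17.16
13 mouth_cmd 2.91 act 2.72 [ 4.3  2.1 -4.3] 17.41
14 mouth_cmd 2.51 act 2.36 [ 4.4  2.2 -4.8] 17.66
15 mouth_cmd 2.11 act 1.98 [ 4.4  2.1 -5.8] 17.91
16 mouth_cmd 1.71 act 1.64 [ 3.2  1.9 -5.9] 18.16
17 mouth_cmd 1.31 act 1.16 [ 3.8  1.7 -5.7] 18.41
18 mouth_cmd 0.91 act 0.79 [ 3.9  1.6 -6. ] 18.66
19 mouth_cmd 0.51 act 0.49 [ 2.5  1.4 -5.3] 18.91
20 mouth_cmd 0.11 act 0.13 [ 0.7  1.  -3.1] 19.16
21 mouth_cmd -0.29 act -0.08 [0.5 0.4 1.9] 19.41
22 mouth_cmd -0.69 act -0.13 [-0.9  0.5  8.5] 19.66
23 mouth_cmd -1.09 act -0.15 [-2.2 -0.4 12.6] 19.91
24 mouth_cmd -1.49 act -0.19 [-2.7 -0.9 16.5] 20.16
30.003394272644073 41.56515781463903
```

Run:
```python
from h import *
for _ in range(4): wait(.5); print(get_ft_force().round(1),(get_tcp_pos()[2]-.036)*1e3,get_finger_force())
im=read_camera("wrist")[200:400,130:430,::-1];cv2.imwrite("pics/end.png",cv2.resize(im,None,fx=2,fy=2))
```

```text
[-3.8 -1.1 17.1] -0.16555543666373768 30.00338500365615
[-3.3 -1.4 17.1] -0.15913925911228283 30.003435870457906
[-4.6 -1.7 16.7] -0.17903395855027593 30.00347291585058
[-2.9 -1.6 17.9] -0.18591745432239987 30.003490189556032
```

View pics/end.png

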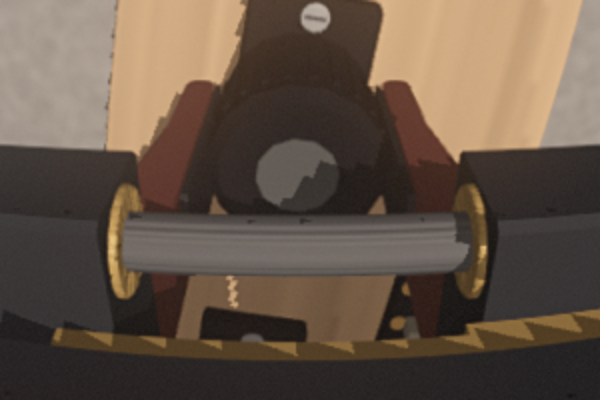

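The cap sits upright on the foot with its top disc at crop (297,173), still in the same place in the grip, and the push is steady at about 17 N. I'm handing in now.

```bash
python3 -c "
from station import *
print(job_done())"
```

```text
the job is handed in; nothing more can be done
None
```

The wide cap clicked onto the bare post and bedded on its foot, and I handed the job in with the gripper still holding it down at about 17 N; no verdict came back.

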